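# Open the humidifier's filler for refilling

### The job

Get the humidifier ready for refilling: flip its orange tab up and all the way back, then unscrew the blue filler cap underneath, turning it counter-clockwise until you feel it reach its stop, lift it out and set it down upright in the shallow black tray. Go by feel and gently: do not press hard on the cap, force it against its stop or pull at it while it is still locked, and do not let it drop. Leave everything else on the table where it is.

Things in the scene. Friction and masses are not known exactly. Their poses are not given: they have to be found in the camera images.
- tongue (a point): Thumb tongue of the orange flip tab: 14 mm wide, 8 thick, 40 long, in front of the round cover (56 mm across, 5 thick) that hides the cap. Point mid-width and mid-thickness, 15 mm from its free end, 108 mm from the hinge axis. Axes turn with the tab; shut: x from tongue to hinge, y along the hinge axis, z up, point 161 mm above the table with 55 mm of air beneath.
- hinge (a point): Middle of the tab's hinge axis, 161 mm above the table, fixed to the humidifier. y is the hinge axis; x points from the shut tongue to the back. The tab opens by the tongue swinging up and over towards +x of this frame. Two hinge pillars 7 mm wide stand here, 16 mm either side.
- tab_part (a joint): Angle of the flip tab (rad): 0 shut and level, 1.57 upright, 2.75 fully back at its stop. It stays where it is left; hinge friction takes about 1 N at the tongue.
- neck (a point): Centre of the filler neck's rim, 124 mm above the table; x towards the hinge, which is 55 mm behind and 37 higher. Neck 43 mm in outer diameter, standing 24 mm above the white top of the humidifier. The humidifier is fixed to the table, 220 (x) by 170 mm, 100 high; this point is 30 mm in front of its middle. Mist outlet at its back left, 18 mm high.
- cap_center (a point): Blue filler cap, 50-85 g. Point at the middle of its head (ribbed cylinder, 48 mm across, 26 high), z along its axis. Its foot ends 26 mm below: a 21 mm stem with two lugs, 33 mm across. In the neck at the start, point 140 mm above the table, head 3 mm clear of the rim (it can be pressed down 3 mm). See cap for the lock.
- cap: The same cap; origin at the centre of its foot. Lock: a spring of 8 N holds its lugs up under a lip. It turns counter-clockwise seen from above, with 0.05-0.3 N m, for 0.9 to 1.5 rad (it varies) to a firm stop. Only in about the last 0.15 rad is it free: the spring raises it up to 4 mm and it lifts straight out (15 mm). Keep below 45 N between cap and neck.
- tray_floor (a point): Centre of the inner floor of the shallow black tray, 4 mm above the table. The tray is fixed to the table, 120 x 120 mm outside, walls 4 mm thick and 16 mm high. It may stand on the left or the right (swapped with the disc case).
- mug: Blue ceramic mug, 80 mm wide, 92 mm high, origin under its centre. Leave alone.
- glue: White glue bottle with orange cap, 40 mm across, 110 mm high, origin under its centre. Leave alone.
- disc_case: Clear disc case, 125 x 142 x 10 mm, origin under its centre. Leave alone.
- eraser: Blackboard eraser, 80 x 45 x 34 mm, origin under its centre. Leave alone.
- tape: Roll of yellow tape lying flat, 90 mm across, 22 mm high, origin under its centre. Leave alone.
Not all that is in view belongs to the job. What is shaped like the part that bears tray_floor but purple is not meant.

How it is judged:
By the outcome, as a careful person would: the job done as asked, in the order asked, and still so for the second after the job is handed in, with the robot touching nothing.
It also fails if it takes over 72 s, if anything falls off the work surface, if the arm or the gripper's body presses on something with over 40 N, if the wrist force passes 120 N, or if a joint passes its speed limit or range.

### The arm

A 6-joint arm with a two-finger parallel gripper is mounted at the origin on the work surface. World frame = base frame: x ahead of the robot, y to its left, z up, the work surface at z = 0. Lengths are in m, angles in rad, forces in N, time in s.
With the tool pointing down it reaches from about 0.275 to 0.975 m from the base axis. Payload 8.4 kg.
Tool frame: the origin (TCP) lies on the centre line of the jaws, within the pads' length; the fingertips stand bot.tip_reach ahead of it and the grasp point (between the pads) lies 3 mm ahead of it (bot.tip_reach is the distance from the TCP to the fingertips, in m); z points along the fingers, y is the direction in which the jaws open and shut (so a half turn about z gives the same grasp; the last joint's range is limited). The gripper opens to 92 mm and grips with 3 to 60 N. Pads are 20 mm wide; open, the fingers measure 128 mm over their backs; the gripper's body (75 mm by 189 mm) begins 69 mm behind the grasp point.
Start: joints at [1.214, 0.353, 1.633, -0, 1.155, -0.002], TCP at [0.217, 0.586, 0.237] pointing down, gripper open.
Joint ranges: [-2.63, 2.63], [-0.92, 2.1], [0.06, 2.66], [-1.3, 4.44], [0, 2.69], [-3.02, 3.02]. Speed limits (rad/s): [2.22, 2.22, 2.79, 3.14, 3.14, 3.14].

### API

Orientations are given as a 3x3 rotation matrix whose columns are the frame's x, y, z axes.
In Python, from bench import monitor, read_camera, camera_model, ticket, bot gives the robot as it stands.
- The arm moves only by the tool jog_arm, never from a script. Its argument "increments" is a list of rows, each a list of 7 numbers: the shift along the tool's x, y, z in mm, then the turn, a rotation vector about the tool's x, y, z in rad, then the closure, from 0 (fully open) to 1 (shut). A call has 1 to 10 rows; each row is the pose to reach, as a shift and turn from the pose commanded when the call began, along the tool's axes at that moment; what a row does not reach only later rows make up. A row lasts 1/8 s, in which the tool goes at most 62.5 mm and 10.7 degrees, less where a joint would pass 70% of its speed; a pose out of reach is approached as far as the arm can. A call with a gripper value outside its range is refused whole. The fingers move at their own pace and stop on an object; "force" is the grip in N (left out, the last holds). Time passes only in rows, so rows that repeat a pose let the fingers close. It gives the time, the measured TCP pose, the force and the opening at its end, in the units of the state.
- monitor.read_state(): the state, without advancing time (a new reading comes with each control period).
- read_camera(name): name is "side" or "top"; returns the picture (480x640x3 uint8, red, green, blue); there is no depth.
- camera_model(name): a dict with "fovy" (degrees; the focal length in pixels is half the picture's height over the tangent of half this angle, whatever the lens; pixels are square), "cx", "cy" (the principal point, pixels), "rvec" (rotation vector, rad) and "tvec" (3), from world to camera coordinates, as OpenCV has them. Camera axes: x right, y down, z forward; pixel columns grow to the right and rows downward; lengths in m; the calibration is good to about 2 mm. A picture is of the moment at which its call begins. camera_model takes no time and is no camera call.
- ticket.sign_off(): hands the job in, once; it reports no verdict.
The state is a dict: "time_s": time; "q": joint angles; "dq": joint speeds; "effort": joint torques, N m; "tool_pos": TCP position; "ee_rot": TCP orientation; "wrist_force": force on the tool from outside, world axes, zero at the start; "torque": the same for the moment, N m; "finger_gap": finger opening in m.
Only numpy, scipy, OpenCV 4.12 (cv2) and the standard library are available. Lean on these libraries where they do the work, as an engineer would, in place of code of your own. Each camera call takes 0.05 s, during which the arm holds its last target.

## Working session

There is one attempt and no reset: what is moved stays moved. The work goes in short steps, Python scripts to look and compute and a tool call to move; the robot and the scene stay as the last step left them, time stands still between calls to the robot, and variables do not carry over. Pictures are saved under pics/ and viewed, and the job is handed in when it is done.

Besides the shell and the picture viewer there is one more tool, called by a JSON object that holds its "api" and its "payload", one argument or row to a line. jog_arm: Moves the arm, as the interface text tells. Its arguments: {"type":"object","properties":{"increments":{"type":"array"},"force":{"type":"number"}},"required":["increments"]}

```bash
ls; mkdir -p pics
python3 - <<'E'
from bench import monitor, read_camera, camera_model, bot
import cv2
print(monitor.read_state()); print(bot.tip_reach)
for n in ("side","top"):
    im=read_camera(n); cv2.imwrite(f"pics/{n}0.png",im[:,:,::-1]); print(n,camera_model(n))
E
```

```text
pics
{'time_s': 0.0, 'q': array([ 1.21360130e+00,  3.53623651e-01,  1.63409471e+00, -7.46947338e-06,
        1.15520114e+00, -2.40782570e-03]), 'dq': array([ 0.00024298, -0.00191798, -0.00135399,  0.00017244, -0.00186326,
        0.00030561]), 'effort': array([-1.32500318e-03, -5.93846691e+01, -3.34205389e+01,  6.95191976e-02,
        2.34119286e-02, -1.33079316e-04]), 'tool_pos': array([0.2169706 , 0.58565634, 0.23589584]), 'ee_rot': array([[-9.37721486e-01,  3.47387689e-01, -4.57528440e-04],
       [ 3.47387990e-01,  9.37720658e-01, -1.24549221e-03],
       [-3.63479065e-06, -1.32686469e-03, -9.99999120e-01]]), 'wrist_force': array([0.05077205, 0.02300507, 0.0844437 ]), 'torque': array([-0.03394903,  0.06147092,  0.03942491]), 'finger_gap': 0.0920255019905343}
0.022
side {'fovy': 49.94938308263682, 'cx': 322.6001722671904, 'cy': 233.30191578920986, 'rvec': array([ 2.30452386, -0.22500003,  0.10637582]), 'tvec': array([-0.4869066 ,  0.06053349,  1.37919603])}
top {'fovy': 48.28716378043286, 'cx': 316.259353023781, 'cy': 235.60165154021402, 'rvec': array([ 2.16597478, -2.14127695,  0.16635788]), 'tvec': array([-0.15278361,  0.47700888,  1.31540216])}
```

View pics/side0.png

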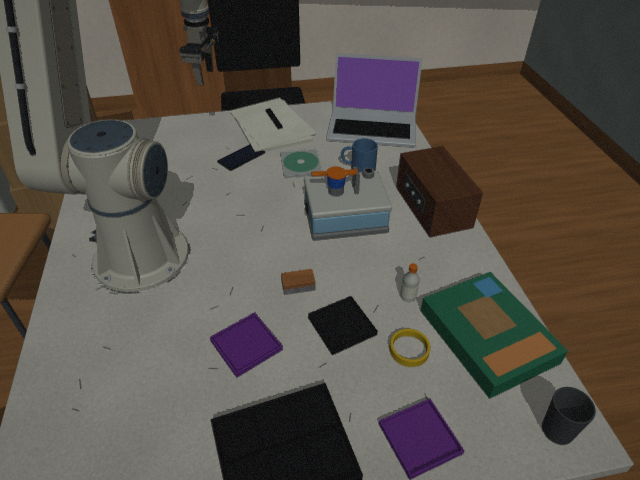

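View pics/top0.png

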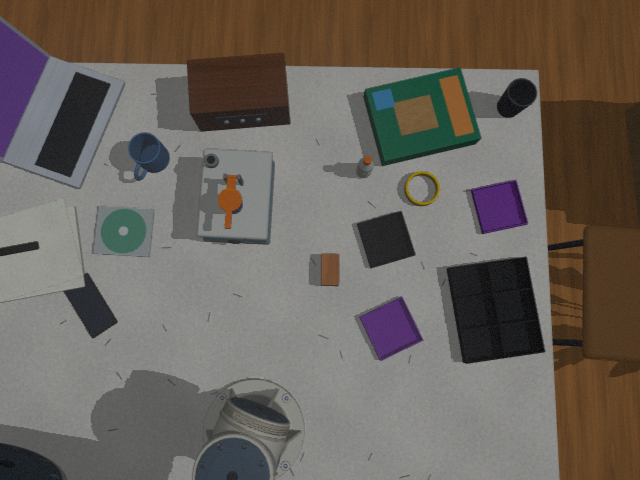

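The side view shows the humidifier at about (347,205), with the orange tab at (333,175) and the blue cap under it. The top view shows the orange cover at (230,201), the tongue towards the robot at (228,222), the hinge at (233,180), and the black tray at (386,240). Next I'll zoom in and measure.

```bash
cat > h.py <<'E'
import numpy as np, cv2
from bench import monitor, read_camera, camera_model, bot
def cam(n):
    m=camera_model(n); f=240/np.tan(np.radians(m["fovy"])/2)
    K=np.array([[f,0,m["cx"]],[0,f,m["cy"]],[0,0,1.]]); R=cv2.Rodrigues(np.array(m["rvec"]))[0]; t=np.array(m["tvec"])
    return K,R,t
def ray(n,uv):
    K,R,t=cam(n); d=R.T@np.linalg.solve(K,[uv[0],uv[1],1.]); return -R.T@t,d
def onplane(n,uv,z):
    c,d=ray(n,uv); return c+d*(z-c[2])/d[2]
def proj(n,P):
    K,R,t=cam(n); p=K@(R@np.asarray(P,float)+t); return p[:2]/p[2]
def tri(us,ut):
    Ps=[]; 
    for n in("side","top"):
        K,R,t=cam(n); Ps.append(K@np.c_[R,t])
    X=cv2.triangulatePoints(Ps[0],Ps[1],np.array(us,float).reshape(2,1),np.array(ut,float).reshape(2,1)).ravel()
    return X[:3]/X[3]
E
python3 - <<'E'
import cv2,numpy as np
from h import *
s=cv2.imread("pics/side0.png");t=cv2.imread("pics/top0.png")
a=cv2.resize(s[140:250,290:410],None,fx=5,fy=5,interpolation=cv2.INTER_CUBIC);cv2.imwrite("pics/side0z.png",a)
b=cv2.resize(t[140:260,185:285],None,fx=5,fy=5,interpolation=cv2.INTER_CUBIC);cv2.imwrite("pics/top0z.png",b)
for n,im,r in(("side",s,(140,250,290,410)),("top",t,(140,260,185,285))):
    hsv=cv2.cvtColor(im,cv2.COLOR_BGR2HSV)
    m=cv2.inRange(hsv,(5,150,80),(20,255,255)); k=np.zeros_like(m);k[r[0]:r[1],r[2]:r[3]]=m[r[0]:r[1],r[2]:r[3]]
    cs,_=cv2.findContours(k,cv2.RETR_EXTERNAL,cv2.CHAIN_APPROX_NONE)
    for c in cs:
        if len(c)>8:
            M=cv2.moments(c);print(n,len(c),cv2.boundingRect(c),M["m10"]/M["m00"],M["m01"]/M["m00"])
            for y in sorted(set(c[:,0,1])):
                row=np.where(k[y])[0]; print(y,row.min(),row.max(),len(row),end=" ; ")
            print()
E
```

```text
side 96 (312, 167, 46, 13) 335.768115942029 172.4812801932367
167 331 340 10 ; 168 329 355 15 ; 169 328 356 23 ; 170 327 356 30 ; 171 319 357 39 ; 172 312 357 46 ; 173 312 355 44 ; 174 312 354 43 ; 175 312 345 32 ; 176 329 345 17 ; 177 330 344 15 ; 178 332 341 10 ; 179 337 337 1 ; 
top 122 (218, 175, 24, 54) 229.31855072463767 198.9023188405797
175 227 232 6 ; 176 227 236 10 ; 177 227 236 10 ; 178 227 235 9 ; 179 227 234 8 ; 180 227 234 8 ; 181 227 235 9 ; 182 227 234 8 ; 183 227 234 8 ; 184 227 234 8 ; 185 227 234 8 ; 186 227 234 8 ; 187 227 234 8 ; 188 226 234 9 ; 189 225 235 11 ; 190 223 236 14 ; 191 222 237 16 ; 192 221 238 18 ; 193 220 239 20 ; 194 219 239 21 ; 195 219 240 22 ; 196 218 240 23 ; 197 218 240 23 ; 198 218 240 23 ; 199 218 240 23 ; 200 218 241 24 ; 201 218 241 24 ; 202 218 240 23 ; 203 219 240 22 ; 204 219 240 22 ; 205 220 239 20 ; 206 220 238 19 ; 207 221 238 18 ; 208 222 237 16 ; 209 223 235 13 ; 210 225 233 9 ; 211 226 231 6 ; 212 226 231 6 ; 213 226 231 6 ; 214 226 230 5 ; 215 226 230 5 ; 216 226 230 5 ; 217 226 230 5 ; 218 225 230 6 ; 219 225 230 6 ; 220 225 230 6 ; 221 225 230 6 ; 222 225 230 6 ; 223 225 230 6 ; 224 225 229 5 ; 225 225 229 5 ; 226 225 229 5 ; 227 225 229 5 ; 228 228 229 2 ;
```

View pics/side0z.png

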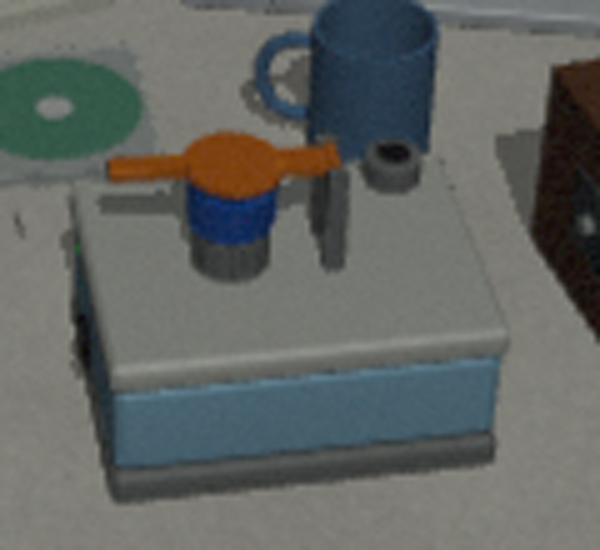

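View pics/top0z.png

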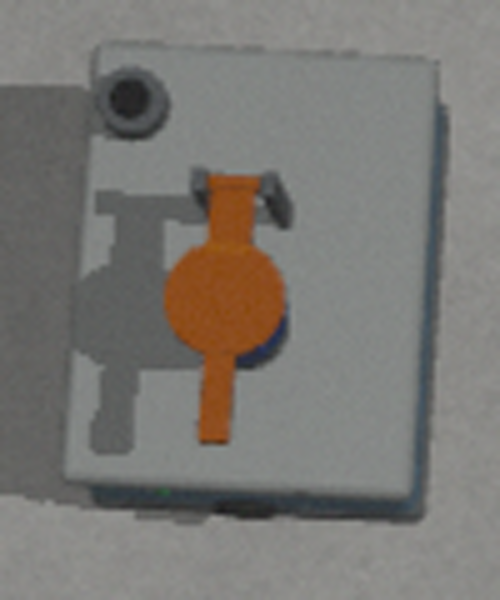

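Run:
```python
from h import *
s=cv2.imread("pics/side0.png");t=cv2.imread("pics/top0.png")
print("cover",tri((336.2,172.8),(229.5,200)))
print("tongue end",tri((312,173.5),(227.2,228)))
e=onplane("top",(227.2,228.2),.165);c=onplane("top",(229.5,200),.165);print(e,c, np.linalg.norm(e-c)) # expect 68
hh=onplane("top",(231.2,177.5),.161); print(hh,np.linalg.norm(hh-c))
d=(c-e)[:2];print("yaw from e-c",np.degrees(np.arctan2(d[1],d[0])))
d=(hh-e)[:2];print("yaw e-h",np.degrees(np.arctan2(d[1],d[0])))
# humidifier top corners from top (zoom/5+185, /5+140)
cs=[(97,46),(437,60),(412,496),(66,480)]
P=[onplane("top",(185+(x+2-2.5)/5,140+(y)/5),.1) for x,y in cs]
for i in range(4):
    d=P[(i+1)%4]-P[i];print(P[i],np.linalg.norm(d),np.degrees(np.arctan2(d[1],d[0])))
print("mid",np.mean(P,axis=0))
# tray
for n,r,z in(("top",(195,280,340,430),.016),("side",(285,360,295,390),.016)):
    im=t if n=="top" else s
    hsv=cv2.cvtColor(im,cv2.COLOR_BGR2HSV);m=cv2.inRange(hsv,(0,0,0),(180,255,62));k=np.zeros_like(m);k[r[0]:r[1],r[2]:r[3]]=m[r[0]:r[1],r[2]:r[3]]
    cc=max(cv2.findContours(k,cv2.RETR_EXTERNAL,cv2.CHAIN_APPROX_NONE)[0],key=cv2.contourArea)
    b=cv2.approxPolyDP(cc,6,True)[:,0]
    M=cv2.moments(cc);cen=(M["m10"]/M["m00"],M["m01"]/M["m00"]);print(n,cen,cv2.contourArea(cc),onplane(n,cen,z))
    for p in b:print(p,onplane(n,p,z))
```

```text
cover [0.54261333 0.05479563 0.15950577]
tongue end [0.47657067 0.05709539 0.16458205]
[0.47464799 0.05708163 0.165     ] [0.54013799 0.05404165 0.165     ] 0.06556051920377648
[0.59411874 0.05250194 0.161     ] 0.05415063929794245
yaw from e-c -2.6577034454767077
yaw e-h -2.195252961696339
[0.6796985  0.12983559 0.1       ] 0.1665225014105788 -91.60205892850004
[ 0.67504294 -0.03662182  0.1       ] 0.2158874491245897 178.09186063682574
[ 0.4592752  -0.02943338  0.1       ] 0.16557496760386334 88.03290894931234
[0.46495864 0.13604402 0.1       ] 0.2148295909207721 -1.6560384182261618
mid [0.56974382 0.0499561  0.1       ]
top (385.3696606786427, 239.12231536926146) 2087.5 [ 0.47451709 -0.32450599  0.016     ]
[400 211] [ 0.54820831 -0.36287969  0.016     ]
[357 224] [ 0.51281324 -0.25182987  0.016     ]
[370 267] [ 0.40257618 -0.28485328  0.016     ]
[414 254] [ 0.43710976 -0.39737742  0.016     ]
side (341.61284875183554, 324.6638766519824) 2270.0 [ 0.47402243 -0.33747225  0.016     ]
[350 296] [ 0.51345336 -0.25671467  0.016     ]
[308 314] [ 0.40301229 -0.2917817   0.016     ]
[332 354] [ 0.43539431 -0.41159104  0.016     ]
[376 334] [ 0.54518632 -0.37828272  0.016     ]
```

```bash
cat >> h.py <<'E'
def shift(target,yaw=None):
    """print shift in tool axes (mm) and turn (rotvec) to reach target with tool down, tool x at yaw (rad)"""
    from scipy.spatial.transform import Rotation as Ro
    s=monitor.read_state();R=s["ee_rot"]
    d=R.T@(np.array(target)-s["tool_pos"])*1000
    w=np.zeros(3)
    if yaw is not None:
        c,n=np.cos(yaw),np.sin(yaw); T=np.array([[c,n,0],[n,-c,0],[0,0,-1]]); w=Ro.from_matrix(R.T@T).as_rotvec()
    print("shift",d.round(1),"turn",w.round(4)); return d,w
E
python3 - <<'E'
from h import *
shift((.488,.056,.215),np.radians(-2.1))
print(onplane("top",(149,155),.05))
E
```

```text
shift [-438.2 -402.5   21.4] turn [-3.0000e-04  1.7000e-03  2.8234e+00]
[0.67784736 0.27940382 0.05      ]
```

{"api": "jog_arm", "payload": {
  "increments": [
    [-438,-402.5,21,0,0.0017,2.823,0],
    [-438,-402.5,21,0,0.0017,2.823,0],
    [-438,-402.5,21,0,0.0017,2.823,0],
    [-438,-402.5,21,0,0.0017,2.823,0],
    [-438,-402.5,21,0,0.0017,2.823,0],
    [-438,-402.5,21,0,0.0017,2.823,0],
    [-438,-402.5,21,0,0.0017,2.823,0],
    [-438,-402.5,21,0,0.0017,2.823,0],
    [-438,-402.5,21,0,0.0017,2.823,0],
    [-438,-402.5,21,0,0.0017,2.823,0]
  ],
  "force": 8
}}

```text
time_s: 1.35
tool_pos: [0.4888, 0.0538, 0.2154]
ee_rot: [[0.619, 0.785, -0.0], [0.785, -0.619, 0.001], [0.0, -0.001, -1.0]]
wrist_force: [-0.0, 0.8, 0.2]
finger_gap: 0.0918
```

Run:
```python
from h import *
shift((.488,.056,.215),np.radians(-2.1));print(monitor.read_state()["q"])
```

```text
shift [ 1.2 -1.9  0.4] turn [-7.000e-04  0.000e+00  9.401e-01]
[1.06166748e-01 1.69016877e-01 1.93400017e+00 7.66137128e-04
 1.03885045e+00 7.73149642e-01]
```

{"api": "jog_arm", "payload": {
  "increments": [
    [1,-2,0,0,0,0.94,0],
    [1,-2,0,0,0,0.94,0],
    [1,-2,0,0,0,0.94,0],
    [1,-2,0,0,0,0.94,0],
    [1,-2,0,0,0,0.94,0],
    [1,-2,0,0,0,0.94,0],
    [1,-2,0,0,0,0.94,0]
  ]
}}

```text
time_s: 2.22
tool_pos: [0.4869, 0.0585, 0.2154]
ee_rot: [[1.0, -0.024, -0.001], [-0.024, -1.0, 0.001], [-0.001, -0.001, -1.0]]
wrist_force: [0.6, -0.9, 0.1]
finger_gap: 0.0924
```

Run:
```python
from h import *
shift((.488,.056,.166),np.radians(-2.1));print(monitor.read_state()["q"])
for n,r in(("side",(80,220,260,440)),("top",(100,260,150,330))):
    im=read_camera(n)[:,:,::-1]
    cv2.imwrite(f"pics/{n}1.png",cv2.resize(im[r[0]:r[1],r[2]:r[3]],None,fx=3,fy=3,interpolation=cv2.INTER_CUBIC))
```

```text
shift [ 1.2  2.5 49.4] turn [-0.0009  0.0006  0.0126]
[1.15811905e-01 1.66988074e-01 1.93632734e+00 1.11742276e-03
 1.03876979e+00 1.71013328e+00]
```

View pics/side1.png

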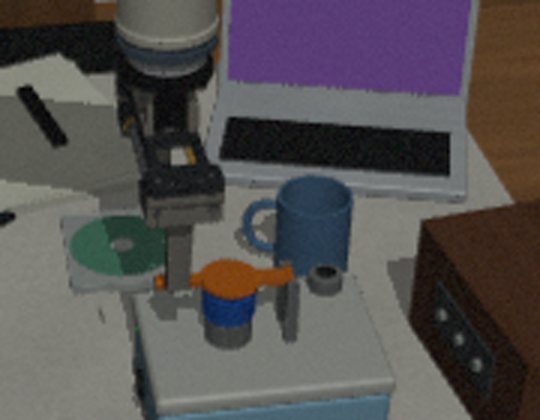

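View pics/top1.png

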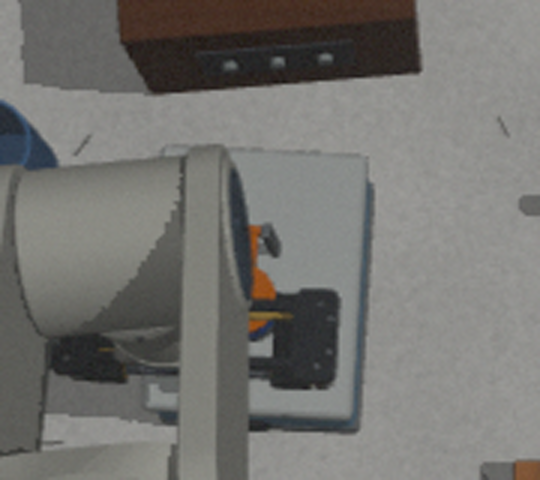

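The side view shows the fingers above the tongue, with the tongue tip at about (160,283) in the crop. The top view is mostly hidden by the arm. I'll descend now.

Run:
```python
from h import *
shift((.488,.056,.166),np.radians(-2.1))
```

```text
shift [ 1.1  2.5 49.5] turn [-0.0009  0.0004  0.0112]
```

{"api": "jog_arm", "payload": {
  "increments": [
    [1,2.5,25,0,0,0.01,0],
    [1,2.5,49.5,0,0,0.01,0],
    [1,2.5,49.5,0,0,0.01,0.3],
    [1,2.5,49.5,0,0,0.01,0.5],
    [1,2.5,49.5,0,0,0.01,0.7],
    [1,2.5,49.5,0,0,0.01,0.8],
    [1,2.5,49.5,0,0,0.01,0.9],
    [1,2.5,49.5,0,0,0.01,1],
    [1,2.5,49.5,0,0,0.01,1],
    [1,2.5,49.5,0,0,0.01,1]
  ],
  "force": 8
}}

```text
time_s: 3.58
tool_pos: [0.4879, 0.0559, 0.1661]
ee_rot: [[0.999, -0.038, -0.0], [-0.038, -0.999, 0.001], [-0.0, -0.001, -1.0]]
wrist_force: [-0.7, -10.2, 0.7]
finger_gap: 0.0141
```

Run:
```python
from h import *
print(monitor.read_state())
for n,r in(("side",(80,220,260,440)),):
    im=read_camera(n)[:,:,::-1]
    cv2.imwrite(f"pics/{n}2.png",cv2.resize(im[r[0]:r[1],r[2]:r[3]],None,fx=4,fy=4,interpolation=cv2.INTER_CUBIC))
```

```text
{'time_s': 3.575, 'q': array([1.10538046e-01, 2.32437048e-01, 1.98178922e+00, 8.36074975e-04,
       9.27664860e-01, 1.71892344e+00]), 'dq': array([-0.0080192 ,  0.00113844,  0.00351233, -0.03296123,  0.00557898,
        0.0008198 ]), 'effort': array([ 1.64711650e+00, -4.54484475e+01, -2.84730309e+01,  1.12445433e+00,
       -3.38161290e-01, -1.45960934e-02]), 'tool_pos': array([0.48793769, 0.05589276, 0.16607034]), 'ee_rot': array([[ 9.99274569e-01, -3.80814654e-02, -3.70295324e-04],
       [-3.80812265e-02, -9.99274447e-01,  6.32054367e-04],
       [-3.94096212e-04, -6.17494555e-04, -9.99999732e-01]]), 'wrist_force': array([ -0.67140835, -10.16937322,   0.68150182]), 'torque': array([-1.61982281,  0.24949867, -0.00534547]), 'finger_gap': 0.014052608314959041}
```

View pics/side2.png

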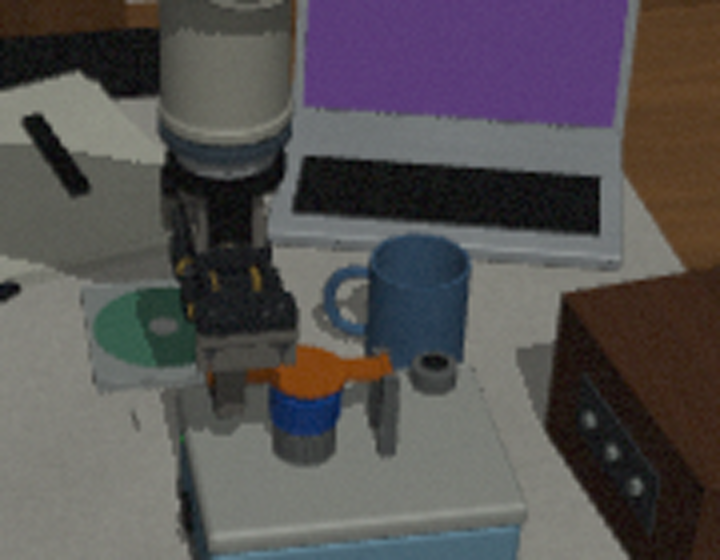

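Gripped: the opening is 14 mm, which is the tongue's width. The −10 N side load means the tongue's centre is a little to −y. I'll ease that off first.

{"api": "jog_arm", "payload": {
  "increments": [
    [0,1,0,0,0,0,1],
    [0,2,0,0,0,0,1],
    [0,2,0,0,0,0,1]
  ]
}}

```text
time_s: 4.0
tool_pos: [0.4879, 0.055, 0.1661]
ee_rot: [[0.999, -0.039, -0.0], [-0.039, -0.999, 0.003], [-0.0, -0.003, -1.0]]
wrist_force: [0.5, 6.2, -0.4]
finger_gap: 0.0138
```

{"api": "jog_arm", "payload": {
  "increments": [
    [0.5,-0.7,-10.7,0,0,0,1],
    [2,-0.7,-21.3,0,0,0,1],
    [5.4,-0.7,-33.7,0,0,0,1],
    [10.2,-0.7,-45.6,0,0,0,1],
    [10.2,-0.7,-45.6,0,0,0,1]
  ]
}}

```text
time_s: 4.62
tool_pos: [0.4988, 0.0546, 0.213]
ee_rot: [[0.999, -0.038, 0.001], [-0.038, -0.999, 0.002], [0.001, -0.002, -1.0]]
wrist_force: [0.4, 5.5, 1.1]
finger_gap: 0.0138
```

Run:
```python
from h import *
for n,r in(("side",(80,220,260,440)),):
    im=read_camera(n)[:,:,::-1]
    cv2.imwrite(f"pics/{n}3.png",cv2.resize(im[r[0]:r[1],r[2]:r[3]],None,fx=4,fy=4,interpolation=cv2.INTER_CUBIC))
```

```text
(no output)
```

View pics/side3.png

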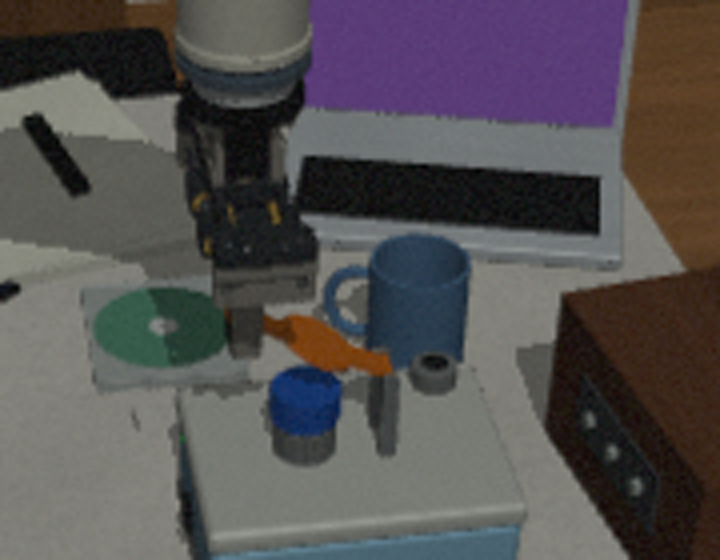

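The tab follows the fingers (orange tongue at crop (240,320)) and the blue cap is now visible at (305,400). I'll continue along the arc.

{"api": "jog_arm", "payload": {
  "increments": [
    [6.1,-0.4,-11.2,0,0,0,1],
    [13.6,-0.4,-21.7,0,0,0,1],
    [22.3,-0.4,-31.2,0,0,0,1],
    [32,-0.4,-39.5,0,0,0,1],
    [42.6,-0.4,-46.7,0,0,0,1],
    [54.1,-0.4,-52.5,0,0,0,1],
    [66.1,-0.4,-56.9,0,0,0,1],
    [78.6,-0.4,-59.8,0,0,0,1],
    [91.4,-0.4,-61.3,0,0,0,1],
    [104.2,-0.4,-61.1,0,0,0,1]
  ]
}}

```text
time_s: 5.92
tool_pos: [0.6034, 0.0506, 0.273]
ee_rot: [[0.999, -0.038, 0.0], [-0.038, -0.999, 0.001], [0.0, -0.001, -1.0]]
wrist_force: [-0.3, 4.7, 2.0]
finger_gap: 0.014
```

{"api": "jog_arm", "payload": {
  "increments": [
    [12.7,0,1.6,0,0,0,1],
    [25.2,0,4.8,0,0,0,1],
    [37.1,0,9.4,0,0,0,1],
    [48.5,0,15.4,0,0,0,1],
    [59,0,22.8,0,0,0,1],
    [68.5,0,31.3,0,0,0,1],
    [77,0,41,0,0,0,1],
    [84.3,0,51.5,0,0,0,1],
    [89.3,0,61,0,0,0,1],
    [89.3,0,61,0,0,0,1]
  ]
}}

```text
time_s: 7.18
tool_pos: [0.6922, 0.0472, 0.2105]
ee_rot: [[0.999, -0.038, 0.0], [-0.038, -0.999, 0.001], [0.0, -0.001, -1.0]]
wrist_force: [5.8, 1.3, 1.3]
finger_gap: 0.0135
```

Run:
```python
from h import *
for n,r in(("side",(80,220,260,440)),):
    im=read_camera(n)[:,:,::-1]
    cv2.imwrite(f"pics/{n}4.png",cv2.resize(im[r[0]:r[1],r[2]:r[3]],None,fx=4,fy=4,interpolation=cv2.INTER_CUBIC))
```

```text
(no output)
```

View pics/side4.png

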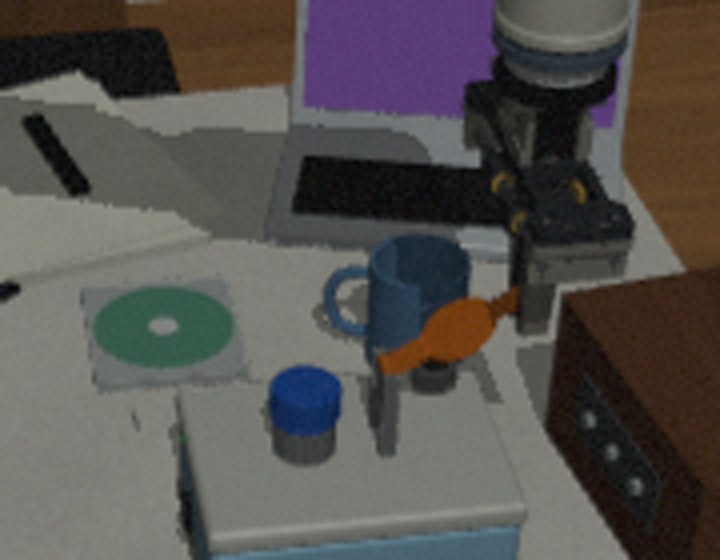

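The tab is nearly back (cover at crop (460,330)). I'll ease on to the stop, watching the force.

{"api": "jog_arm", "payload": {
  "increments": [
    [3,0,3,0,0,0,1],
    [4,0,6,0,0,0,1],
    [4,0,6,0,0,0,1]
  ]
}}

```text
time_s: 7.6
tool_pos: [0.695, 0.047, 0.2048]
ee_rot: [[0.999, -0.038, -0.002], [-0.038, -0.999, 0.001], [-0.002, -0.001, -1.0]]
wrist_force: [0.5, 1.6, -0.5]
finger_gap: 0.0142
```

{"api": "jog_arm", "payload": {
  "increments": [
    [1,0,3,0,0,0,1],
    [1.5,0,5,0,0,0,1],
    [1.5,0,5,0,0,0,1]
  ]
}}

```text
time_s: 7.98
tool_pos: [0.697, 0.047, 0.2005]
ee_rot: [[0.999, -0.038, -0.0], [-0.038, -0.999, 0.001], [-0.0, -0.001, -1.0]]
wrist_force: [1.7, 0.4, 0.1]
finger_gap: 0.0137
```

{"api": "jog_arm", "payload": {
  "increments": [
    [0.5,0,3,0,0,0,1],
    [1,0,5,0,0,0,1],
    [1,0,5,0,0,0,1]
  ]
}}

```text
time_s: 8.35
tool_pos: [0.6983, 0.047, 0.1968]
ee_rot: [[0.999, -0.038, 0.001], [-0.038, -0.999, 0.001], [0.001, -0.001, -1.0]]
wrist_force: [-1.0, 0.4, 7.9]
finger_gap: 0.014
```

Run:
```python
from h import *
for n,r in(("side",(80,220,260,440)),):
    im=read_camera(n)[:,:,::-1]
    cv2.imwrite(f"pics/{n}5.png",cv2.resize(im[r[0]:r[1],r[2]:r[3]],None,fx=4,fy=4,interpolation=cv2.INTER_CUBIC))
```

```text
(no output)
```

View pics/side5.png

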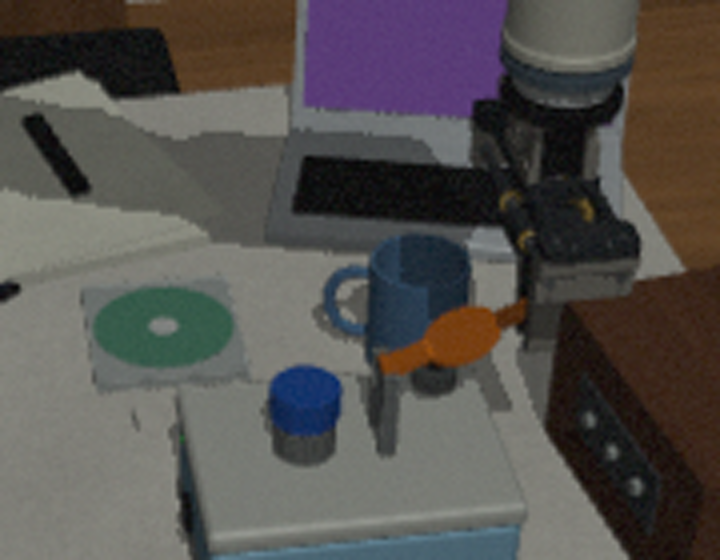

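It's at the stop (8 N upward on the tool). I'll release, go up, and swing aside so both cameras see the cap.

{"api": "jog_arm", "payload": {
  "increments": [
    [0,0,-0.5,0,0,0,0.7],
    [0,0,-0.5,0,0,0,0.4],
    [0,0,-0.5,0,0,0,0.3],
    [0,0,-20,0,0,0,0.2],
    [0,0,-60,0,0,0,0.2],
    [-50,60,-80,0,0,0,0.2],
    [-100,120,-80,0,0,0,0.2],
    [-150,180,-80,0,0,0,0.2],
    [-150,240,-80,0,0,0,0.2],
    [-150,240,-80,0,0,0,0.2]
  ]
}}

```text
time_s: 9.65
tool_pos: [0.538, -0.1893, 0.2775]
ee_rot: [[0.999, -0.039, 0.002], [-0.039, -0.999, -0.0], [0.002, 0.0, -1.0]]
wrist_force: [0.6, 0.8, -0.3]
finger_gap: 0.0736
```

Run:
```python
from h import *
for n,r in(("side",(120,240,290,410)),("top",(140,260,180,300))):
    im=read_camera(n)[:,:,::-1]
    cv2.imwrite(f"pics/{n}6full.png",im)
    cv2.imwrite(f"pics/{n}6.png",cv2.resize(im[r[0]:r[1],r[2]:r[3]],None,fx=5,fy=5,interpolation=cv2.INTER_CUBIC))
    hsv=cv2.cvtColor(im,cv2.COLOR_BGR2HSV); print(hsv[205 if n=="top" else 175, 231 if n=="top" else 336])
    m=cv2.inRange(hsv,(108,170,60),(130,255,255)); k=np.zeros_like(m);k[r[0]:r[1],r[2]:r[3]]=m[r[0]:r[1],r[2]:r[3]]
    c=max(cv2.findContours(k,cv2.RETR_EXTERNAL,cv2.CHAIN_APPROX_NONE)[0],key=cv2.contourArea)
    print(n,cv2.boundingRect(c))
    for y in sorted(set(c[:,0,1])):
        row=np.where(k[y])[0]; print(y,row.min(),row.max(),end=" ; ")
    print()
```

```text
[109 203  69]
side (328, 172, 17, 16)
172 333 339 ; 173 330 341 ; 174 330 343 ; 175 328 344 ; 176 328 344 ; 177 328 344 ; 178 328 344 ; 179 329 342 ; 180 328 344 ; 181 328 338 ; 182 328 340 ; 183 328 340 ; 184 329 341 ; 185 329 341 ; 186 330 341 ; 187 331 339 ; 
[114 143  93]
top (229, 210, 2, 1)
210 229 230 ;
```

View pics/side6.png

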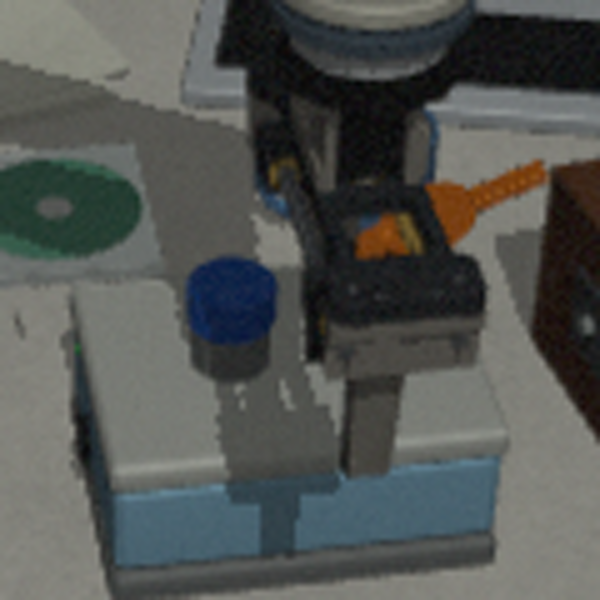

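View pics/top6.png

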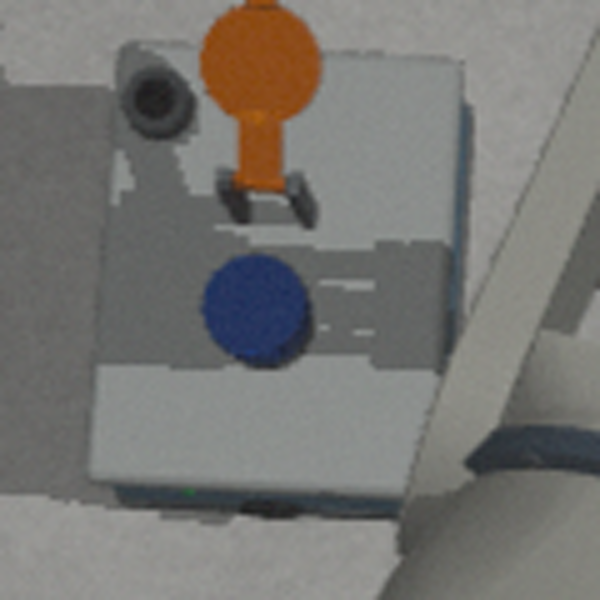

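The cap's top disc is centred at about (230.6,201.0) in the top image and (336.0,176.8) in the side image, with the tab fully back.

Run:
```python
from h import *
im=cv2.imread("pics/top6full.png");hsv=cv2.cvtColor(im,cv2.COLOR_BGR2HSV)
m=cv2.inRange(hsv,(105,120,70),(130,255,255));k=np.zeros_like(m);k[185:218,215:245]=m[185:218,215:245]
c=max(cv2.findContours(k,cv2.RETR_EXTERNAL,cv2.CHAIN_APPROX_NONE)[0],key=cv2.contourArea);print(cv2.minEnclosingCircle(c),cv2.boundingRect(c))
print(tri((336.0,176.8),(230.6,201.0)))
print(onplane("top",(230.6,201),.153),onplane("side",(336,176.8),.153))
s=monitor.read_state();print(s["tool_pos"],s["q"])
t=cv2.imread("pics/top6full.png");cv2.imwrite("pics/tray6.png",cv2.resize(t[190:290,330:450],None,fx=5,fy=5,interpolation=cv2.INTER_CUBIC))
```

```text
((230.484130859375, 201.45237731933594), 10.5618257522583) (221, 191, 20, 21)
[0.54259087 0.05414912 0.14675313]
[0.54032019 0.05326771 0.153     ] [0.54169806 0.04601832 0.153     ]
[ 0.53794973 -0.1903958   0.27720303] [-3.42626461e-01  2.30991137e-01  1.70781130e+00 -3.12872184e-04
  1.20152745e+00  1.26989081e+00]
```

Run:
```python
from h import *
shift((.5415,.0533,.205),np.radians(-2.2))
```

```text
shift [  -6.7 -243.7   72. ] turn [ 0.0007 -0.0011 -0.0032]
```

View pics/tray6.png

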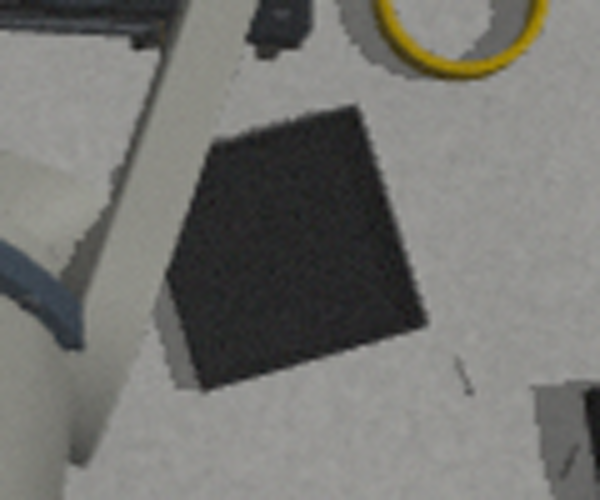

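The tray is only partly hidden by the arm and its free corners agree with the first measurement. I'll move over the cap.

{"api": "jog_arm", "payload": {
  "increments": [
    [-2,-60,0,0,0,0,0.2],
    [-4,-120,0,0,0,0,0.2],
    [-6,-180,0,0,0,0,0.2],
    [-6.7,-243.7,20,0,0,0,0.2],
    [-6.7,-243.7,50,0,0,0,0.2],
    [-6.7,-243.7,72,0,0,0,0.2],
    [-6.7,-243.7,72,0,0,0,0.2],
    [-6.7,-243.7,72,0,0,0,0.2]
  ]
}}

```text
time_s: 10.75
tool_pos: [0.5423, 0.0571, 0.2051]
ee_rot: [[0.999, -0.038, 0.001], [-0.038, -0.999, 0.001], [0.001, -0.001, -1.0]]
wrist_force: [-0.6, -0.1, 0.2]
finger_gap: 0.0737
```

Run:
```python
from h import *
shift((.5415,.0533,.147),np.radians(-2.2)); s=monitor.read_state(); print(s["wrist_force"],s["torque"])
for n,r in(("side",(100,220,280,400)),("top",(140,260,180,300))):
    im=read_camera(n)[:,:,::-1]
    cv2.imwrite(f"pics/{n}7.png",cv2.resize(im[r[0]:r[1],r[2]:r[3]],None,fx=5,fy=5,interpolation=cv2.INTER_CUBIC))
```

```text
shift [-0.7  3.9 58.1] turn [-0.0012 -0.0012  0.0002]
[-0.56594328 -0.05102767  0.21643064] [-0.00245898  0.16043448 -0.02961668]
```

View pics/side7.png

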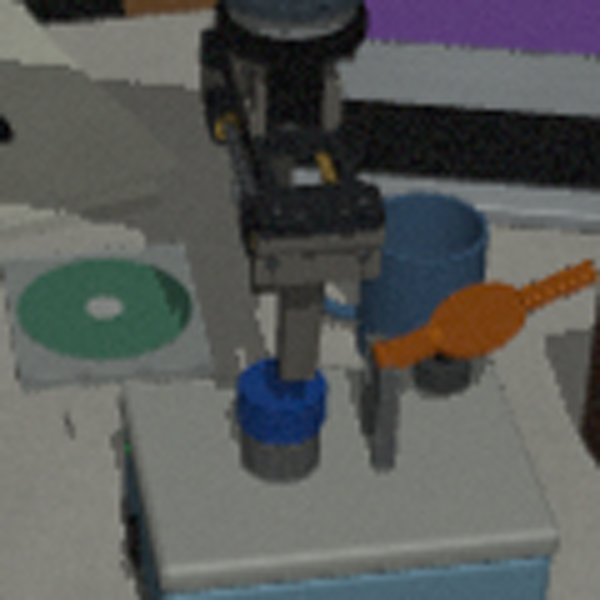

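The fingers straddle the cap (crop (283,400)). I'll descend and close gradually.

{"api": "jog_arm", "payload": {
  "increments": [
    [-0.7,3.9,10,0,0,0,0.2],
    [-0.7,3.9,30,0,0,0,0.2],
    [-0.7,3.9,50,0,0,0,0.2],
    [-0.7,3.9,58,0,0,0,0.2],
    [-0.7,3.9,58,0,0,0,0.3],
    [-0.7,3.9,58,0,0,0,0.4],
    [-0.7,3.9,58,0,0,0,0.45],
    [-0.7,3.9,58,0,0,0,0.45]
  ],
  "force": 6
}}

```text
time_s: 11.85
tool_pos: [0.5409, 0.0529, 0.1462]
ee_rot: [[0.999, -0.038, 0.0], [-0.038, -0.999, 0.001], [0.0, -0.001, -1.0]]
wrist_force: [-1.0, 0.3, 0.5]
finger_gap: 0.0506
```

{"api": "jog_arm", "payload": {
  "increments": [
    [0,0,0,0,0,0,0.5],
    [0,0,0,0,0,0,0.6],
    [0,0,0,0,0,0,0.6]
  ],
  "force": 6
}}

```text
time_s: 12.22
tool_pos: [0.5409, 0.053, 0.1461]
ee_rot: [[0.999, -0.038, 0.0], [-0.038, -0.999, 0.001], [0.0, -0.001, -1.0]]
wrist_force: [-0.7, 1.5, 3.9]
finger_gap: 0.048
```

Opening 48.0 mm, which is the cap's head, with little side load. I'll firm up the grip and then turn in small steps. Counter-clockwise from above is a negative turn about the tool z axis.

{"api": "jog_arm", "payload": {
  "increments": [
    [0,0,0,0,0,0,0.7],
    [0,0,0,0,0,0,0.7]
  ],
  "force": 22
}}

```text
time_s: 12.48
tool_pos: [0.5409, 0.053, 0.1461]
ee_rot: [[0.999, -0.038, 0.0], [-0.038, -0.999, 0.001], [0.0, -0.001, -1.0]]
wrist_force: [-1.7, 0.3, 5.2]
finger_gap: 0.0474
```

{"api": "jog_arm", "payload": {
  "increments": [
    [0,0,0,0,0,-0.08,0.7],
    [0,0,0,0,0,-0.16,0.7],
    [0,0,0,0,0,-0.16,0.7]
  ]
}}

```text
time_s: 12.85
tool_pos: [0.5411, 0.0529, 0.1461]
ee_rot: [[0.993, 0.121, 0.001], [0.121, -0.993, 0.001], [0.001, -0.001, -1.0]]
wrist_force: [0.3, 0.0, 5.6]
finger_gap: 0.0476
```

```bash
cat >> h.py <<'E'
def st():
    s=monitor.read_state();R=s["ee_rot"];y=np.arctan2(R[1,0],R[0,0])
    print("yaw %.4f F %s T %s pos %s gap %.4f q6 %.3f t %.2f"%(y,s["wrist_force"].round(2),s["torque"].round(3),s["tool_pos"].round(4),s["finger_gap"],s["q"][5],s["time_s"]))
E
python3 -c "
from h import *
st()"
```

```text
yaw 0.1217 F [0.34 0.03 5.59] T [-0.008  0.152 -0.032] pos [0.5411 0.0529 0.1461] gap 0.0476 q6 1.543 t 12.85
```

{"api": "jog_arm", "payload": {
  "increments": [
    [0,0,0,0,0,-0.05,0.7],
    [0,0,0,0,0,-0.1,0.7],
    [0,0,0,0,0,-0.15,0.7],
    [0,0,0,0,0,-0.2,0.7]
  ]
}}

```text
time_s: 13.35
tool_pos: [0.5411, 0.0528, 0.1461]
ee_rot: [[0.949, 0.316, 0.001], [0.316, -0.949, 0.001], [0.001, -0.001, -1.0]]
wrist_force: [-1.0, -0.6, 4.8]
finger_gap: 0.0476
```

```bash
python3 -c "
from h import *
st()
s=monitor.read_state();print(s['effort'])
im=read_camera('side')[:,:,::-1];r=(100,220,280,400)
cv2.imwrite('pics/side8.png',cv2.resize(im[r[0]:r[1],r[2]:r[3]],None,fx=5,fy=5,interpolation=cv2.INTER_CUBIC))
"
```

```text
yaw 0.3219 F [-1.03 -0.59  4.76] T [-0.105  0.132 -0.015] pos [0.5411 0.0528 0.1461] gap 0.0476 q6 1.342 t 13.35
[  0.18407784 -49.73556876 -26.05469942   0.09285606  -0.06058238
   0.62390462]
```

View pics/side8.png

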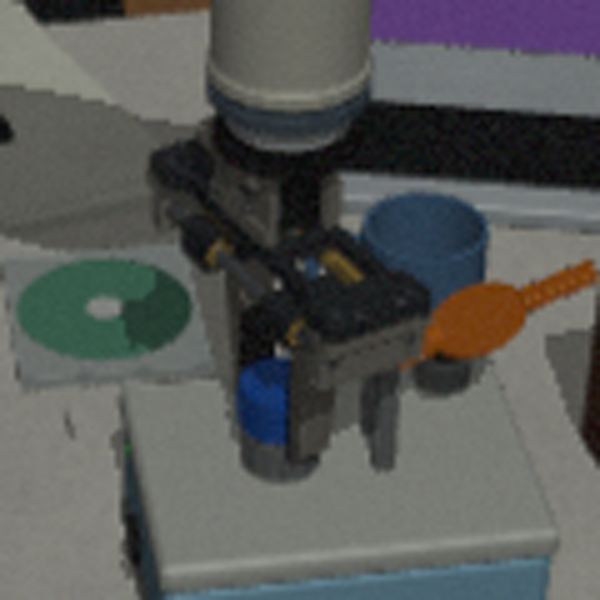

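```bash
python3 -c "
from h import *
st()
s=monitor.read_state();print(s['effort'],s['dq'][5])
"
```

```text
yaw 0.3244 F [ 0.16 -0.52  6.55] T [-0.11   0.149 -0.009] pos [0.5411 0.0528 0.1461] gap 0.0476 q6 1.340 t 13.40
[  0.1284922  -49.73263979 -26.06226861   0.09716822  -0.06412752
   0.32402856] 0.0692526316483463
```

{"api": "jog_arm", "payload": {
  "increments": [
    [0,0,0,0,0,-0.05,0.7],
    [0,0,0,0,0,-0.1,0.7],
    [0,0,0,0,0,-0.1,0.7],
    [0,0,0,0,0,-0.1,0.7]
  ]
}}

```text
time_s: 13.9
tool_pos: [0.5411, 0.0528, 0.1461]
ee_rot: [[0.913, 0.408, 0.001], [0.408, -0.913, 0.001], [0.001, -0.0, -1.0]]
wrist_force: [0.7, 0.1, 5.4]
finger_gap: 0.0473
```

```bash
python3 -c "
from h import *
st()
s=monitor.read_state();print(s['effort'],s['dq'][5])
"
```

```text
yaw 0.4204 F [0.74 0.14 5.4 ] T [-0.082  0.145 -0.01 ] pos [0.5411 0.0528 0.1461] gap 0.0473 q6 1.244 t 13.90
[ 6.39478792e-02 -4.97231376e+01 -2.60415065e+01  1.23830675e-01
 -5.35650377e-02  2.81598454e-02] 0.002103330600052086
```

{"api": "jog_arm", "payload": {
  "increments": [
    [0,0,0,0,0,-0.08,0.7],
    [0,0,0,0,0,-0.16,0.7],
    [0,0,0,0,0,-0.24,0.7],
    [0,0,0,0,0,-0.32,0.7],
    [0,0,0,0,0,-0.36,0.7],
    [0,0,0,0,0,-0.36,0.7]
  ]
}}

```text
time_s: 14.65
tool_pos: [0.5412, 0.0529, 0.1462]
ee_rot: [[0.71, 0.704, 0.001], [0.704, -0.71, 0.001], [0.001, 0.0, -1.0]]
wrist_force: [-0.9, -0.8, 6.3]
finger_gap: 0.0476
```

```bash
python3 -c "
from h import *
st()
s=monitor.read_state();print(s['effort'],s['dq'][5])
"
```

```text
yaw 0.7809 F [-0.9  -0.82  6.28] T [-0.084  0.163  0.04 ] pos [0.5412 0.0529 0.1462] gap 0.0476 q6 0.883 t 14.65
[ 2.88876059e-02 -4.92325366e+01 -2.58296925e+01  9.91263567e-02
 -9.65392753e-02 -2.43538376e-01] 0.017125432779902916
```

{"api": "jog_arm", "payload": {
  "increments": [
    [0,0,0,0,0,-0.04,0.7],
    [0,0,0,0,0,-0.08,0.7],
    [0,0,0,0,0,-0.08,0.7]
  ]
}}

```text
time_s: 15.02
tool_pos: [0.5413, 0.0529, 0.1463]
ee_rot: [[0.652, 0.758, 0.001], [0.758, -0.652, 0.001], [0.001, 0.0, -1.0]]
wrist_force: [0.2, 0.4, 6.8]
finger_gap: 0.0476
```

```bash
python3 -c "
from h import *
st()
s=monitor.read_state();print(s['effort'],s['dq'][5])
"
```

```text
yaw 0.8608 F [0.22 0.42 6.79] T [-0.076  0.138 -0.001] pos [0.5413 0.0529 0.1463] gap 0.0476 q6 0.804 t 15.03
[ 9.45732230e-03 -4.89025497e+01 -2.56557351e+01  8.80399067e-02
 -1.18583366e-01 -2.36811982e-01] 0.014767566127471501
```

{"api": "jog_arm", "payload": {
  "increments": [
    [0,0,0,0,0,-0.04,0.7],
    [0,0,0,0,0,-0.08,0.7],
    [0,0,0,0,0,-0.08,0.7]
  ]
}}

```text
time_s: 15.4
tool_pos: [0.5416, 0.0529, 0.1463]
ee_rot: [[0.589, 0.808, 0.002], [0.808, -0.589, 0.001], [0.002, 0.001, -1.0]]
wrist_force: [0.4, -0.4, 5.6]
finger_gap: 0.0476
```

```bash
python3 -c "
from h import *
st()
s=monitor.read_state();print(s['effort'],s['dq'][5])
"
```

```text
yaw 0.9406 F [ 0.35 -0.41  5.56] T [-0.103 -0.041 -0.153] pos [0.5416 0.0529 0.1463] gap 0.0476 q6 0.724 t 15.40
[  0.36334589 -49.18431401 -25.23874283   0.10883748   0.23998937
  -0.38633874] 0.013723682298444595
```

{"api": "jog_arm", "payload": {
  "increments": [
    [0,0,0,0,0,-0.03,0.7],
    [0,0,0,0,0,-0.03,0.7]
  ]
}}

```text
time_s: 15.65
tool_pos: [0.5416, 0.0529, 0.1463]
ee_rot: [[0.565, 0.825, 0.002], [0.825, -0.565, 0.001], [0.002, 0.001, -1.0]]
wrist_force: [1.2, -0.1, 5.7]
finger_gap: 0.0475
```

```bash
python3 -c "
from h import *
st()
s=monitor.read_state();print(s['effort'],s['dq'][5])
"
```

```text
yaw 0.9701 F [ 1.16 -0.12  5.66] T [-0.18  -0.069 -0.284] pos [0.5416 0.0529 0.1463] gap 0.0475 q6 0.694 t 15.65
[ 6.17355723e-01 -4.92712319e+01 -2.52098572e+01  2.88088736e-02
  2.95563843e-01 -5.05031515e-01] 0.009878316086814767
```

{"api": "jog_arm", "payload": {
  "increments": [
    [0,0,0,0,0,-0.02,0.7],
    [0,0,0,0,0,-0.02,0.7]
  ]
}}

```text
time_s: 15.9
tool_pos: [0.5416, 0.0528, 0.1463]
ee_rot: [[0.549, 0.836, 0.002], [0.836, -0.549, 0.001], [0.002, 0.001, -1.0]]
wrist_force: [0.9, -0.4, 5.0]
finger_gap: 0.0475
```

```bash
python3 -c "
from h import *
st()
s=monitor.read_state();print(s['effort'],s['dq'][5])
"
```

```text
yaw 0.9896 F [ 0.93 -0.36  5.04] T [-0.231 -0.099 -0.437] pos [0.5416 0.0528 0.1463] gap 0.0475 q6 0.674 t 15.90
[ 8.35887082e-01 -4.93018878e+01 -2.51957917e+01 -4.32296935e-02
  3.18653416e-01 -6.09097593e-01] 0.008255124744355151
```

The torque keeps climbing to 0.44 N·m, above the 0.3 maximum for friction, so this is the stop (after about 0.97 rad). I'll back off to relieve it, then test the lift by 1 mm.

{"api": "jog_arm", "payload": {
  "increments": [
    [0,0,0,0,0,0.045,0.7],
    [0,0,0,0,0,0.045,0.7],
    [0,0,-1,0,0,0.045,0.7],
    [0,0,-1,0,0,0.045,0.7]
  ]
}}

```text
time_s: 16.4
tool_pos: [0.5415, 0.0528, 0.1471]
ee_rot: [[0.585, 0.811, 0.002], [0.811, -0.585, 0.001], [0.002, 0.001, -1.0]]
wrist_force: [3.0, 0.4, 3.6]
finger_gap: 0.0473
```

```bash
python3 -c "
from h import *
st()
"
```

```text
yaw 0.9461 F [2.99 0.44 3.65] T [-0.216 -0.577 -0.197] pos [0.5415 0.0528 0.1471] gap 0.0473 q6 0.718 t 16.40
```

{"api": "jog_arm", "payload": {
  "increments": [
    [0,0,-0.5,0,0,0,0.7],
    [0,0,-1,0,0,0,0.7],
    [0,0,-1,0,0,0,0.7]
  ]
}}

```text
time_s: 16.77
tool_pos: [0.5414, 0.0529, 0.148]
ee_rot: [[0.584, 0.811, 0.001], [0.811, -0.584, 0.001], [0.001, 0.001, -1.0]]
wrist_force: [5.7, -1.1, 1.8]
finger_gap: 0.0478
```

```bash
python3 -c "
from h import *
st()
"
```

```text
yaw 0.9466 F [ 5.7  -1.12  1.84] T [-0.249 -0.803 -0.202] pos [0.5414 0.0529 0.148 ] gap 0.0478 q6 0.718 t 16.77
```

{"api": "jog_arm", "payload": {
  "increments": [
    [0.4,0.6,0,0,0,0.02,0.7],
    [0.4,0.6,0,0,0,0.02,0.7]
  ]
}}

```text
time_s: 17.02
tool_pos: [0.5415, 0.0528, 0.1479]
ee_rot: [[0.601, 0.799, -0.0], [0.799, -0.601, 0.001], [0.001, -0.001, -1.0]]
wrist_force: [3.1, -0.5, 4.4]
finger_gap: 0.0476
```

```bash
python3 -c "
from h import *
st()
"
```

```text
yaw 0.9263 F [ 3.06 -0.45  4.39] T [-0.204 -0.481 -0.086] pos [0.5415 0.0528 0.1479] gap 0.0476 q6 0.738 t 17.02
```

{"api": "jog_arm", "payload": {
  "increments": [
    [0.3,0.5,0,0,0,0,0.7],
    [0.3,0.5,-0.5,0,0,0,0.7],
    [0.3,0.5,-1,0,0,0,0.7],
    [0.3,0.5,-1,0,0,0,0.7]
  ]
}}

```text
time_s: 17.52
tool_pos: [0.5416, 0.0529, 0.1486]
ee_rot: [[0.6, 0.8, -0.001], [0.8, -0.6, 0.001], [0.0, -0.001, -1.0]]
wrist_force: [1.6, -0.3, 3.7]
finger_gap: 0.0472
```

```bash
python3 -c "
from h import *
st()
"
```

```text
yaw 0.9268 F [ 1.56 -0.32  3.67] T [-0.08  -0.033 -0.082] pos [0.5416 0.0529 0.1486] gap 0.0472 q6 0.737 t 17.52
```

The spring still pushes up and the side load is down, which fits a freed cap. I'll continue the lift in small steps.

{"api": "jog_arm", "payload": {
  "increments": [
    [0.1,0.2,-0.8,0,0,0,0.7],
    [0.1,0.2,-1.6,0,0,0,0.7],
    [0.1,0.2,-1.6,0,0,0,0.7]
  ]
}}

```text
time_s: 17.9
tool_pos: [0.5417, 0.0528, 0.1501]
ee_rot: [[0.6, 0.8, -0.001], [0.8, -0.6, 0.001], [-0.0, -0.002, -1.0]]
wrist_force: [-0.7, 0.8, 1.5]
finger_gap: 0.0476
```

```bash
python3 -c "
from h import *
st()
im=read_camera('side')[:,:,::-1];r=(100,220,280,400)
cv2.imwrite('pics/side9.png',cv2.resize(im[r[0]:r[1],r[2]:r[3]],None,fx=5,fy=5,interpolation=cv2.INTER_CUBIC))
"
```

```text
yaw 0.9268 F [-0.75  0.77  1.51] T [ 0.076  0.232 -0.055] pos [0.5417 0.0528 0.1501] gap 0.0476 q6 0.737 t 17.90
```

View pics/side9.png

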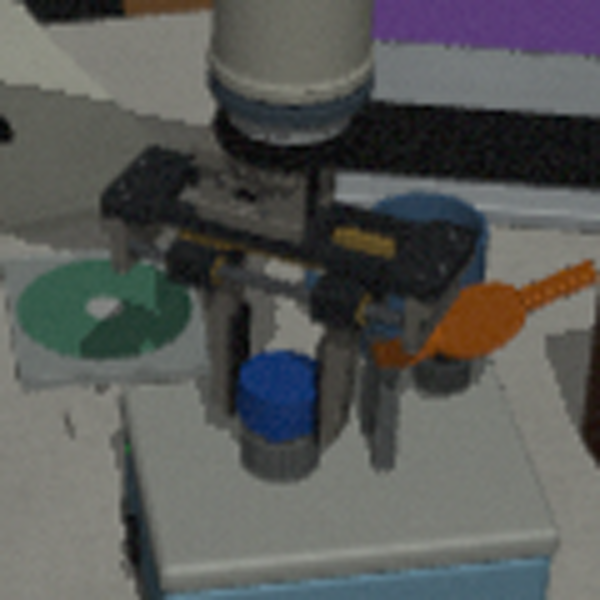

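The cap head (crop (280,395)) has risen about 4 mm and the load is fading out. I'll keep lifting straight up while watching for a pull.

{"api": "jog_arm", "payload": {
  "increments": [
    [0,0,-1,0,0,0,0.7],
    [0,0,-2,0,0,0,0.7],
    [0,0,-2,0,0,0,0.7]
  ]
}}

```text
time_s: 18.32
tool_pos: [0.5417, 0.0527, 0.1522]
ee_rot: [[0.6, 0.8, -0.001], [0.8, -0.6, 0.001], [-0.0, -0.002, -1.0]]
wrist_force: [-2.0, -0.3, -2.8]
finger_gap: 0.0479
```

```bash
python3 -c "
from h import *
st()
"
```

```text
yaw 0.9268 F [-1.97 -0.33 -2.81] T [-0.062  0.377 -0.071] pos [0.5417 0.0527 0.1522] gap 0.0479 q6 0.737 t 18.32
```

{"api": "jog_arm", "payload": {
  "increments": [
    [0,0,-1,0,0,0,0.7],
    [0,0,-2,0,0,0,0.7],
    [0,0,-2,0,0,0,0.7]
  ]
}}

```text
time_s: 18.7
tool_pos: [0.5421, 0.0528, 0.1545]
ee_rot: [[0.6, 0.8, -0.0], [0.8, -0.6, 0.001], [0.001, -0.001, -1.0]]
wrist_force: [-2.2, 0.5, -0.1]
finger_gap: 0.0473
```

```bash
python3 -c "
from h import *
st()
"
```

```text
yaw 0.9268 F [-2.19  0.54 -0.08] T [ 0.097  0.571 -0.029] pos [0.5421 0.0528 0.1545] gap 0.0473 q6 0.737 t 18.70
```

{"api": "jog_arm", "payload": {
  "increments": [
    [-0.2,-0.3,-2,0,0,0,0.7],
    [-0.2,-0.3,-5,0,0,0,0.7],
    [-0.2,-0.3,-8,0,0,0,0.7],
    [-0.2,-0.3,-8,0,0,0,0.7]
  ]
}}

```text
time_s: 19.2
tool_pos: [0.5423, 0.0528, 0.1628]
ee_rot: [[0.6, 0.8, 0.001], [0.8, -0.6, 0.001], [0.001, 0.0, -1.0]]
wrist_force: [-0.2, 0.2, -1.1]
finger_gap: 0.0478
```

```bash
python3 -c "
from h import *
st()
"
```

```text
yaw 0.9268 F [-0.16  0.2  -1.13] T [-0.043  0.069 -0.027] pos [0.5423 0.0528 0.1628] gap 0.0478 q6 0.737 t 19.20
```

```bash
python3 -c "
from h import *
print('glue',onplane('top',(367,159),.105), onplane('side',(413,267),.105), tri((413,267),(367,159)))
# tray top-edge corners from both views
for a,b in (((350,296),(357,224)),((308,314),(370,267)),((376,334),(400,211))): print(tri(a,b))
"
```

```text
glue [ 0.65923093 -0.26841896  0.105     ] [ 0.65801408 -0.27184318  0.105     ] [ 0.65988371 -0.26873778  0.10157565]
[ 0.51419588 -0.25234962  0.0106619 ]
[ 0.40358804 -0.28574335  0.00832728]
[ 0.55087401 -0.36582663 -0.00177315]
```

{"api": "jog_arm", "payload": {
  "increments": [
    [0,0,-20,0,0,0,0.7],
    [0,0,-45,0,0,0,0.7],
    [0,0,-70,0,0,0,0.7],
    [0,0,-90,0,0,0,0.7],
    [0,0,-90,0,0,0,0.7]
  ]
}}

```text
time_s: 19.82
tool_pos: [0.5428, 0.0528, 0.2537]
ee_rot: [[0.6, 0.8, 0.003], [0.8, -0.6, 0.001], [0.003, 0.001, -1.0]]
wrist_force: [-0.0, 0.1, -1.0]
finger_gap: 0.0476
```

```bash
python3 -c "
from h import *
st()
shift((.475,-.325,.235),np.radians(45))
for n,r in(('side',(80,200,270,390)),):
    im=read_camera(n)[:,:,::-1]
    cv2.imwrite('pics/side10.png',cv2.resize(im[r[0]:r[1],r[2]:r[3]],None,fx=5,fy=5,interpolation=cv2.INTER_CUBIC))
"
```

```text
yaw 0.9268 F [-0.03  0.14 -1.02] T [-0.004  0.091 -0.027] pos [0.5428 0.0528 0.2537] gap 0.0476 q6 0.737 t 19.82
shift [-342.9  172.6   18. ] turn [ 0.0013 -0.0027  0.1414]
```

View pics/side10.png

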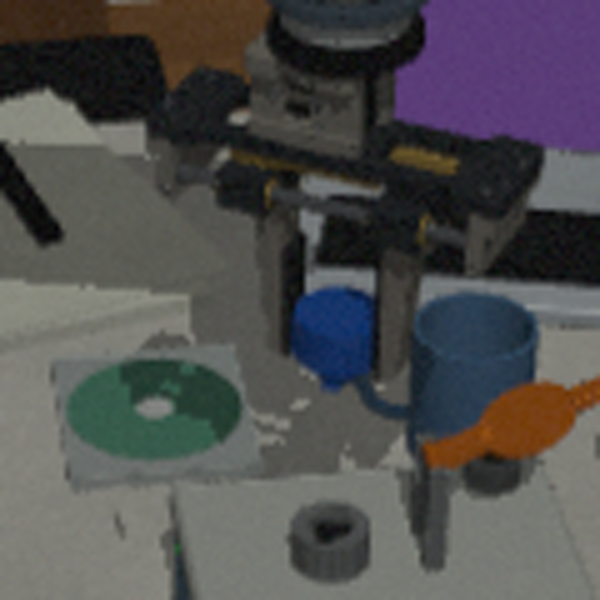

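The cap is free and held level (crop (335,335)), with the neck open below at (330,540). I'll carry it to the tray, keeping this yaw because the jaws then lie along the tray's diagonal.

{"api": "jog_arm", "payload": {
  "increments": [
    [-17,8.5,0,0,0,0,0.7],
    [-51,26,0,0,0,0,0.7],
    [-95,48,0,0,0,0,0.7],
    [-140,70,0,0,0,0,0.7],
    [-185,93,0,0,0,0,0.7],
    [-230,116,0,0,0,0,0.7],
    [-275,138,5,0,0,0,0.7],
    [-315,158,10,0,0,0,0.7],
    [-342,172,18,0,0,0,0.7],
    [-342,172,18,0,0,0,0.7]
  ]
}}

```text
time_s: 21.12
tool_pos: [0.472, -0.326, 0.2322]
ee_rot: [[0.603, 0.798, -0.003], [0.798, -0.603, 0.002], [-0.0, -0.004, -1.0]]
wrist_force: [-0.2, 0.6, -1.7]
finger_gap: 0.047
```

```bash
python3 -c "
from h import *
st()
shift((.475,-.324,.09))
for n,r in(('side',(200,370,240,440)),('top',(170,300,310,450))):
    im=read_camera(n)[:,:,::-1]
    cv2.imwrite('pics/%s11.png'%n,cv2.resize(im[r[0]:r[1],r[2]:r[3]],None,fx=4,fy=4,interpolation=cv2.INTER_CUBIC))
"
```

```text
yaw 0.9238 F [-0.22  0.62 -1.72] T [-0.07   0.107  0.043] pos [ 0.472  -0.326   0.2322] gap 0.0470 q6 0.040 t 21.12
shift [  3.4   1.7 142.2] turn [0. 0. 0.]
```

View pics/side11.png

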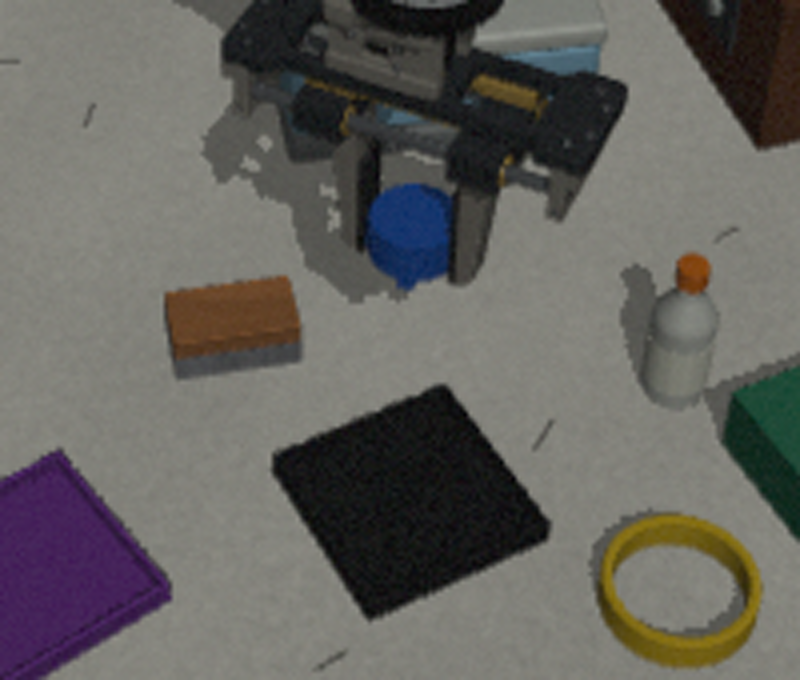

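View pics/top11.png

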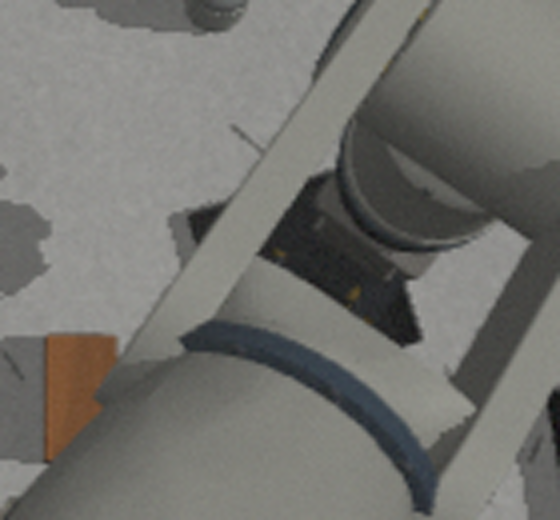

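The cap hangs level over the table and the tray is clear and unoccupied at side crop (410,500). I'll lower it.

{"api": "jog_arm", "payload": {
  "increments": [
    [3.4,1.7,25,0,0,0,0.7],
    [3.4,1.7,60,0,0,0,0.7],
    [3.4,1.7,95,0,0,0,0.7],
    [3.4,1.7,130,0,0,0,0.7],
    [3.4,1.7,155,0,0,0,0.7],
    [3.4,1.7,170,0,0,0,0.7],
    [3.4,1.7,170,0,0,0,0.7],
    [3.4,1.7,170,0,0,0,0.7]
  ]
}}

```text
time_s: 22.22
tool_pos: [0.4781, -0.3223, 0.065]
ee_rot: [[0.6, 0.8, 0.001], [0.8, -0.6, 0.0], [0.001, 0.001, -1.0]]
wrist_force: [0.3, -0.4, -1.6]
finger_gap: 0.0476
```

```bash
python3 -c "
from h import *
st()
for n,r in(('side',(240,380,260,420)),):
    im=read_camera(n)[:,:,::-1]
    cv2.imwrite('pics/%s12.png'%n,cv2.resize(im[r[0]:r[1],r[2]:r[3]],None,fx=5,fy=5,interpolation=cv2.INTER_CUBIC)[:600])
"
```

```text
yaw 0.9271 F [ 0.31 -0.38 -1.56] T [0.024 0.091 0.047] pos [ 0.4781 -0.3223  0.065 ] gap 0.0476 q6 0.047 t 22.23
```

View pics/side12.png

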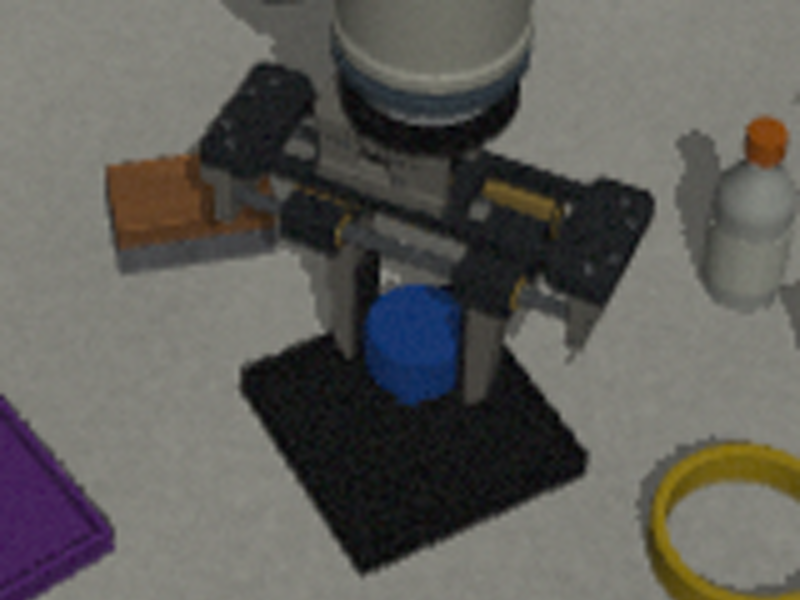

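{"api": "jog_arm", "payload": {
  "increments": [
    [-3.4,-1.2,10,0,0,0,0.7],
    [-3.4,-1.2,20,0,0,0,0.7],
    [-3.4,-1.2,22,0,0,0,0.7],
    [-3.4,-1.2,24,0,0,0,0.7],
    [-3.4,-1.2,24,0,0,0,0.7]
  ]
}}

```text
time_s: 22.9
tool_pos: [0.4744, -0.3241, 0.0399]
ee_rot: [[0.6, 0.8, -0.0], [0.8, -0.6, 0.001], [0.001, -0.001, -1.0]]
wrist_force: [0.0, 0.2, 0.3]
finger_gap: 0.0477
```

{"api": "jog_arm", "payload": {
  "increments": [
    [0,0,1,0,0,0,0.7],
    [0,0,2,0,0,0,0.7],
    [0,0,2,0,0,0,0.7]
  ]
}}

```text
time_s: 23.28
tool_pos: [0.4744, -0.3241, 0.038]
ee_rot: [[0.6, 0.8, -0.0], [0.8, -0.6, 0.001], [0.001, -0.001, -1.0]]
wrist_force: [-0.5, -0.6, -1.1]
finger_gap: 0.0474
```

{"api": "jog_arm", "payload": {
  "increments": [
    [0,0,1,0,0,0,0.7],
    [0,0,2,0,0,0,0.7],
    [0,0,2,0,0,0,0.7]
  ]
}}

```text
time_s: 23.65
tool_pos: [0.4745, -0.3242, 0.0361]
ee_rot: [[0.6, 0.8, -0.0], [0.8, -0.6, 0.001], [0.001, -0.001, -1.0]]
wrist_force: [-0.2, -0.0, 1.3]
finger_gap: 0.0474
```

{"api": "jog_arm", "payload": {
  "increments": [
    [0,0,0.5,0,0,0,0.7],
    [0,0,1,0,0,0,0.7],
    [0,0,1,0,0,0,0.7]
  ]
}}

```text
time_s: 24.02
tool_pos: [0.4745, -0.3242, 0.036]
ee_rot: [[0.6, 0.8, -0.0], [0.8, -0.6, 0.001], [0.001, -0.001, -1.0]]
wrist_force: [-3.0, 2.6, 12.4]
finger_gap: 0.0477
```

The foot is on the floor at 12 N. I'll ease off, then open just enough to stay inside the walls and rise.

{"api": "jog_arm", "payload": {
  "increments": [
    [0,0,-0.7,0,0,0,0.7],
    [0,0,-0.7,0,0,0,0.7],
    [0,0,-0.7,0,0,0,0.46],
    [0,0,-0.7,0,0,0,0.43],
    [0,0,-0.7,0,0,0,0.38],
    [0,0,-0.7,0,0,0,0.36],
    [0,0,-0.7,0,0,0,0.36]
  ],
  "force": 6
}}

```text
time_s: 24.9
tool_pos: [0.4744, -0.3241, 0.0357]
ee_rot: [[0.6, 0.8, -0.0], [0.8, -0.6, 0.001], [0.001, -0.001, -1.0]]
wrist_force: [0.7, -0.8, 0.4]
finger_gap: 0.059
```

```bash
python3 -c "
from h import *
st()
for n,r in(('side',(240,380,260,420)),):
    im=read_camera(n)[:,:,::-1]
    cv2.imwrite('pics/%s13.png'%n,cv2.resize(im[r[0]:r[1],r[2]:r[3]],None,fx=5,fy=5,interpolation=cv2.INTER_CUBIC)[:600])
"
```

```text
yaw 0.9268 F [ 0.69 -0.77  0.35] T [-0.048  0.107  0.008] pos [ 0.4744 -0.3241  0.0357] gap 0.0590 q6 0.041 t 24.90
```

View pics/side13.png

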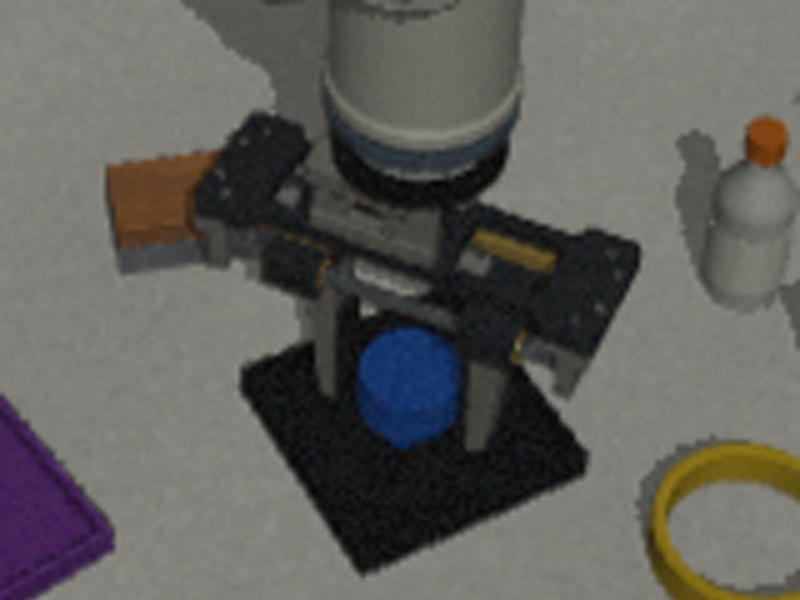

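The cap stands upright in the tray (crop (408,385)), clear of both fingers. I'll retreat straight up, then aside.

{"api": "jog_arm", "payload": {
  "increments": [
    [0,0,-8,0,0,0,0.36],
    [0,0,-30,0,0,0,0.36],
    [0,0,-60,0,0,0,0.36],
    [0,0,-110,0,0,0,0.36],
    [0,0,-160,0,0,0,0.36],
    [-30,-30,-200,0,0,0,0.36],
    [-60,-60,-220,0,0,0,0.36],
    [-60,-100,-220,0,0,0,0.36],
    [-60,-120,-220,0,0,0,0.36],
    [-60,-120,-220,0,0,0,0.36]
  ]
}}

```text
time_s: 26.2
tool_pos: [0.3422, -0.2999, 0.2561]
ee_rot: [[0.6, 0.8, 0.0], [0.8, -0.6, 0.001], [0.001, -0.0, -1.0]]
wrist_force: [0.7, -0.3, 1.0]
finger_gap: 0.0586
```

```bash
python3 -c "
from h import *
st()
for n in('side','top'):
    im=read_camera(n)[:,:,::-1]
    cv2.imwrite('pics/%s14.png'%n,im)
"
```

```text
yaw 0.9269 F [ 0.66 -0.29  0.99] T [-0.028  0.166  0.018] pos [ 0.3422 -0.2999  0.2561] gap 0.0586 q6 -0.080 t 26.20
```

View pics/side14.png

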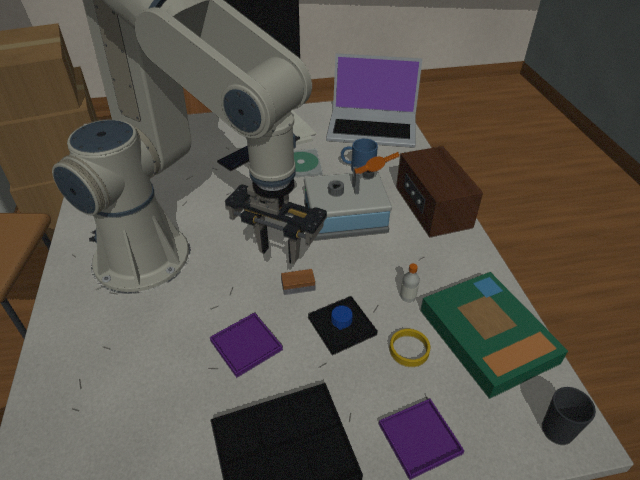

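View pics/top14.png

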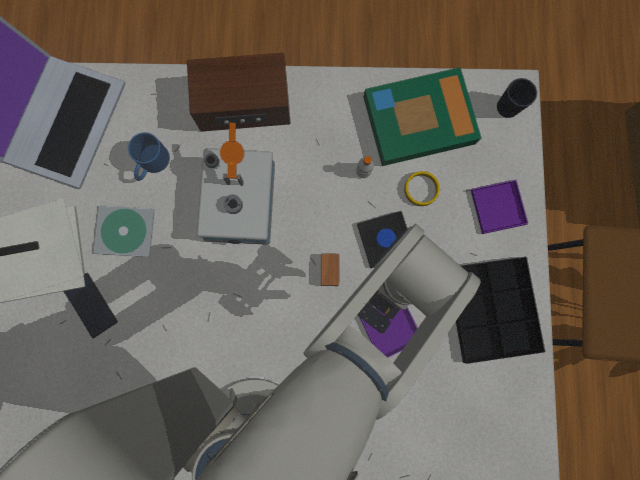

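The cap sits at the tray centre (top (386,238), side (342,317)), the tab is back and the other objects are unmoved. One last check on the tab angle, then I'll hand it in.

```bash
python3 -c "
from h import *
s=cv2.imread('pics/side14.png');t=cv2.imread('pics/top14.png')
def tip(im,r,f):
    m=cv2.inRange(cv2.cvtColor(im,cv2.COLOR_BGR2HSV),(5,150,80),(20,255,255));k=np.zeros_like(m);k[r[0]:r[1],r[2]:r[3]]=m[r[0]:r[1],r[2]:r[3]]
    ys,xs=np.where(k);i=f(ys,xs);return xs[i].mean(),ys[i].mean()
a=tip(s,(140,185,340,405),lambda y,x:x>=x.max()-1);b=tip(t,(115,185,215,250),lambda y,x:y<=y.min()+1)
P=tri(a,b);print(a,b,P,'angle',np.pi-np.arctan2(P[2]-.161,P[0]-.5965))
from bench import ticket
print(ticket.sign_off())
"
```

```text
(np.float64(397.2857142857143), np.float64(154.14285714285714)) (np.float64(231.875), np.float64(122.875)) [0.71007069 0.04887108 0.20279439] angle 2.788970085279069
the job is handed in; nothing more can be done
None
```

The job is done and handed in at about 26 s of the 72 s allowed. No verdict was reported.

- **Tab:** I swung the orange tab up and over by its tongue until the stop pushed back with about 8 N. The final pictures give an angle of about 2.79 rad, against 2.75 nominal.
- **Unscrewing:** I turned the cap counter-clockwise by about 1 rad in small steps. I stopped when the torque passed 0.4 N·m, which is more than its friction can account for, and then backed off slightly.
- **Lifting out:** I lifted in 1–2 mm steps. Side load reached about 6 N at one point, and I re-centred to bring it down. The downward push while gripping and turning was about 5–7 N.
- **Placing:** The cap went down in the tray with a brief 12 N on its foot. I eased off before opening the fingers.

**Last checks:** The pictures show the cap upright in the middle of the black tray, the neck open, and the tab back. The other objects look unmoved and the gripper is clear.

**What disagreed:** Some triangulated heights were off by up to 6 mm at the cap top and 18 mm at one tray corner. I therefore used the top view at the stated heights for position, and force for the final contacts.

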